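Close the balance's draught shield and tare it

ROBOT

A 6-joint arm with a two-finger parallel gripper is mounted at the origin on the work surface. World frame = base frame: x ahead of the robot, y to its left, z up, the work surface at z = 0. Lengths are in m, angles in rad, forces in N, time in s.
With the tool pointing down it reaches from about 0.35 to 0.975 m from the base axis. Payload 4.9 kg.
Tool frame: the origin (TCP) lies at the very end of the fingers, on their centre line; the grasp point (between the pads) lies 19 mm behind it; x points along the fingers, y is the direction in which the jaws open and shut, and the axes are right-handed (so a half turn about x gives the same grasp; the last joint's range is limited). The gripper opens to 85 mm and grips with 20 to 120 N. Pads are 22 mm wide; open, the fingers measure 114 mm over their backs; the gripper's body (76 mm by 85 mm) begins 54 mm behind the grasp point. The pads swing forward as they close: fully open they stand 13 mm farther back than shut.
Start: joints at [-1.307, 0.053, 1.613, -0, 1.476, -0.119], TCP at [0.233, -0.58, 0.231] pointing down, gripper open.
Joint ranges: [-3.01, 3.01], [-1.01, 2.22], [0.06, 2.58], [-1.02, 4.17], [0.09, 2.62], [-3.14, 3.14]. Speed limits (rad/s): [2.57, 2.57, 3.14, 3.14, 3.14, 3.14].

INTERFACE

Orientations are given as [roll, pitch, yaw] about the fixed x, y, z axes, in that order (R = Rz(yaw) Ry(pitch) Rx(roll)).
In Python, from plant import manip gives the robot as it stands.
- The arm moves only by the tool move_arm, never from a script. Its argument "moves" is one flat list of numbers, 4 for each row, row after row: the shift along the tool's x, y, z scaled (see below), then the turn about the tool's x scaled (see below). In form: [tx, ty, tz, turn, tx, ty, tz, turn, ...]. A call has 1 to 8 rows; each row shifts and turns the pose as measured when the row begins, along the tool's axes as they then stand; what a row does not reach is not made up. The controller multiplies each number of a shift by 0.05 m and each number of a turn by 45 degrees. A row lasts 1/10 s, in which the tool goes at most 50 mm and 8.59 degrees, less where a joint would pass 70% of its speed; a pose out of reach is approached as far as the arm can. A call with a number of a shift or a turn outside -1 to 1 is refused whole. A call with a gripper value outside its range is refused whole. "hand" is the closure, from 0 (fully open) to 1 (shut), set as the call begins (left out, the last holds). The fingers move at their own pace and stop on an object; the grip force is fixed at half the most. Time passes only in rows, so rows that do not move let the fingers close. It gives the time, the measured TCP pose, the force and the opening at its end, in the units of the state.
- manip.state(): the state, without advancing time (a new reading comes with each control period).
- manip.snapshot(name): name is "side" or "top" or "wrist"; returns a dict with "image" (400x640x3 uint8, red, green, blue), "range_z" (400x640 float32, m along the optical axis (not along the pixel's ray), 0 where there is no reading), "fx", "fy", "cx", "cy" (pixels), "world_to_cam" (4x4, takes a point from world to camera coordinates); the wrist camera has in their place "T_tool_cam" (4x4, takes a point from camera to tool coordinates, whose origin is the TCP and whose axes are the tool frame's). Camera axes: x right, y up, looking along -z (the intrinsics and any distortion apply to the point x, -y, -z); pixel columns grow to the right and rows downward; lengths in m; the calibration is good to about 2 mm. The wrist camera is an equidistant fisheye: a pixel r from the principal point sees the ray r / f radians off the axis. A picture is of the moment at which its call begins: read the wrist's pose just before it.
- manip.hand_in(): hands the job in, once; it reports no verdict.
Trained networks look in the newest picture that a camera, given by its name, has taken for a name from the list of things; names that differ only in an ending like _2 or _b are one class to them, and where a whole thing is asked for, a point or a joint stands for the part that bears it (a point fixed in the world has none). Each returns a list of dicts, best first, with "score" (0 to 1); they miss things now and then, are a little off and sometimes report something else, mostly with a low value. They report only what shows in the picture. A call takes as long as a camera call.
- manip.cut_out(camera, name): "region" (400x640 bool, what is visible of it) and "extent" ([left, top, width, height] in pixels, round what is visible of it).
The state is a dict: "clock": time; "q": joint angles; "qd": joint speeds; "effort": joint torques, N m; "position": TCP position; "orientation": TCP orientation; "wrist_force": force on the tool from outside, world axes, zero at the start; "torque": the same for the moment, N m; "width": finger opening in m.
Only numpy, scipy, OpenCV 4.12 (cv2) and the standard library are available. Lean on these libraries where they do the work, as an engineer would, in place of code of your own. Each camera call takes 0.05 s, during which the arm holds its last target. There are 200 camera calls.

TASK

The weighing dish is already on the pan of the laboratory balance: get the balance ready to weigh. With your fingertips, gently push both glass side doors of its draught shield fully shut without slamming them, and only then press the wide blue tare key in front of the display all the way down and let it come up again. Push the door grips from behind, do not pinch them, and leave the red power key, the dish and the things on the bench alone.

Things in the scene. Friction and masses are not known exactly. Their poses are not given: they have to be found in the camera images.
- balance: White laboratory balance, 330 deep (x), 210 wide (y), 287 mm high, fixed on the bench. Origin: centre of its footprint at bench height. +x points from its front (robot side) to its rear, +y to the robot's left; it is turned by up to 0.25 rad. Offsets x, y, z in mm below are in this frame. Front deck: x -165 to -47, 62 high; tilted display on it, x -107 to -57, up to 82 high
- door_left (a joint): Opening in m of the left (+y) door: 0 = fully shut at its stop, 0.13 = fully open; starts partly open. Glass pane 160 long with grey edges, outer face at y 93, reaching out behind the balance when open. Shuts along the balance's -x (towards the robot) and stays where left: friction 1.5 N plus 6 N per m/s, no latch or spring
- door_right (a joint): Opening in m of the right (-y) door, mirror image of the left: 0 = fully shut, 0.13 = fully open, shuts along the balance's -x, outer face at y -93
- grip_left_back: Flat rear face of the left door's black finger grip, to be pushed along the balance's -x. Origin: middle of the face, at y 110, z 223, and x -12 with the door shut. Upright face, 110 high (z 168 to 278), reaching from the pane (y 93) out to y 128, seen from the rear; axes as the balance's. The side of the chamber behind it is free
- grip_right_back: Flat rear face of the right door's black finger grip: mirror image, origin at the middle of the face; with the door shut at x -12, y -110, z 223
- grip_left_slope: Sloping front cheek of the left grip, running from the door pane back and out to the outer edge of the rear face, 110 high; origin at its middle. Together the two make a wedge 39 long along x. Not to be touched together with the rear face (pinching)
- grip_right_slope: Sloping front cheek of the right grip, mirror image
- tare_top (a point): Centre of the top of the blue tare key, a bar 22 (x) by 60 (y) mm on the front deck at x -137, y 0; top 72 high when up. It is 92 in front of the chamber's front pane and 30 in front of the display
- tare_key (a joint): Travel of the tare key in m: 0 = up, 0.005 = fully down (straight down). Spring: starts to move at about 1 N, fully down at 4 N; comes back up when released
- power_top (a point): Centre of the top of the red power key, a round button of 16 diameter at x -137, y 78, top 69 high; not to be pressed
- power_key (a joint): Travel of the power key in m: 0 = up, 0.005 = fully down
- dish: Aluminium weighing dish, 60 diameter, 16 high, loose on the pan inside the chamber; origin under its centre
- specimen: Black resin-mounted metal specimen, upright disc 32 diameter, 20 high, loose on the bench beside the balance; origin under its centre
- weight: Brass 200 g check weight with a knob, 32 diameter, 56 high, loose on the bench beside the balance; origin under its centre
- bottle: Small closed brown bottle, 52 diameter, 115 high, loose on the bench beside the balance; origin under its centre
- chamber_top (a point): Centre of the glass top of the weighing chamber, z 284. Grey-framed glass chamber: x -47 to 123, top rails out to y -93 and 93 and back to x 165, up to 287 high; rear column x 121 to 165, y -32 to 32, 286 high. Inside, the steel pan: 90 diameter, centre x 40, y 0, top at z 78

How it is judged:
On the way, in this order (a step that is already met when the one before it is completed fails the run):
1. both side doors are fully shut (value of joint each of door_left, door_right below 0.003 m), for 0.2 s.
2. the tare key is pressed down (value of joint tare_key above 0.0035 m), for 0.05 s.
At the end, for the whole second after the job is handed in: Both side doors are shut to within 3 mm of their stops, the tare key has been pressed after that (3.5 of its 5 mm or more) and is up again, the power key is up, the dish stands level and still on the pan, and the bottle, weight and specimen stand upright where they were (all of step 1 and value of joint each of tare_key, power_key below 0.001 m and z of dish in the frame of balance above 0.074 m and angle between each of dish, bottle, weight, specimen's own z axis and vertical below 0.1 rad and linear speed of dish below 0.02 m/s); the robot touches nothing.
It fails at once if the tare key is pressed while a door is open (value of joint tare_key above 0.002 m and value of joint any of door_left, door_right above 0.005 m).
It fails at once if the power key is pressed (value of joint power_key above 0.0025 m).
It fails at once if rough handling: a door is slammed (shuts faster than 0.35 m/s) or the balance is struck or shoved (over 40 N) (velocity of joint any of door_left, door_right below -0.35 m/s or contact force between any of the arm, the fingers and balance above 40 N).
It fails at once if a door grip is pinched (pressed on its front cheek and its rear face at once) ((contact force between the fingers and grip_left_back above 2 N and contact force between the fingers and grip_left_slope above 2 N) or (contact force between the fingers and grip_right_back above 2 N and contact force between the fingers and grip_right_slope above 2 N)).
It fails at once if the dish or a thing on the bench is moved or lifted by more than 10 mm (distance of any of dish, bottle, weight, specimen from where it was at the start of the episode above 0.01 m).
It also fails if it takes over 51 s, if anything falls off the work surface, if the arm or the gripper's body presses on something with over 40 N, if the wrist force passes 120 N, or if a joint passes its speed limit or range.

## Working session

There is one attempt and no reset: what is moved stays moved. The work goes in short steps, Python scripts to look and compute and a tool call to move; the robot and the scene stay as the last step left them, time stands still between calls to the robot, and variables do not carry over. Pictures are saved under pics/ and viewed, about 8 in all and at most 12, crops included, and the job is handed in when it is done.

Besides the shell and the picture viewer there is one more tool, called after ">>>" by a JSON object that holds its "name" and its "arguments", one argument or row to a line. move_arm: Moves the arm, as the interface text tells. Its arguments: {"type":"object","properties":{"moves":{"type":"array"},"hand":{"type":"number"}},"required":["moves"]}

```bash
mkdir -p pics; ls
cat > h.py <<'E'
import numpy as np, cv2
from plant import manip
def pts(s,mask):
    v,u=np.nonzero(mask&(s["range_z"]>0)); z=s["range_z"][v,u]
    c=np.c_[(u-s["cx"])/s["fx"]*z,-(v-s["cy"])/s["fy"]*z,-z,np.ones(len(z))]
    return (c@np.linalg.inv(s["world_to_cam"]).T)[:,:3]
E
python3 - <<'E'
from h import *
print(manip.state())
for c in("top","side"):
    s=manip.snapshot(c); cv2.imwrite(f"pics/{c}0.png",s["image"][...,::-1]); np.savez(f"{c}0.npz",**s)
    print(c, np.linalg.inv(s["world_to_cam"]).round(3).tolist(), s["fx"])
    for n in ["balance","grip_left_back","grip_right_back","tare_top","power_top","dish","specimen","weight","bottle","chamber_top"]:
        try:
            for d in manip.cut_out(c,n)[:2]:
                p=pts(s,d["region"])
                print(n,round(d["score"],2),d["extent"],len(p),np.median(p,0).round(3) if len(p) else '', p.min(0).round(3) if len(p) else '',p.max(0).round(3) if len(p) else '')
        except Exception as e: print(n,e)
E
```

```text
pics
{'clock': 0.0, 'q': array([-1.30697693e+00,  5.33452204e-02,  1.61431201e+00,  4.69414138e-06,
        1.47602158e+00, -1.18988345e-01]), 'qd': array([-0.00032231, -0.00052315, -0.00089573, -0.00108249, -0.00101979,
        0.00129143]), 'effort': array([ 1.85369213e-04, -3.93680656e+01, -3.70178175e+01, -1.21476642e-04,
        6.87512904e-03, -7.11038098e-06]), 'position': array([ 0.23329522, -0.57913993,  0.23005949]), 'orientation': array([-1.69202426,  1.56871016,  1.83237569]), 'wrist_force': array([ 0.24729504,  0.15522684, -0.61430805]), 'torque': array([-0.0462534 ,  0.03911382,  0.06358945]), 'width': 0.08510224377261597}
top [[0.017, 0.985, -0.17, 0.392], [-0.999, 0.012, -0.03, 0.015], [-0.027, 0.171, 0.985, 1.192], [0.0, 0.0, 0.0, 1.0]] 442.82472323396945
balance 0.9 [286.4, 89.7, 119.9, 177.1] 13282 [ 0.567 -0.011  0.282] [ 0.403 -0.177 -0.006] [0.825 0.142 0.292]
balance 0.36 [392.1, 149.6, 9.7, 13.2] 107 [ 0.639 -0.115  0.258] [ 0.625 -0.127  0.181] [ 0.643 -0.099  0.288]
grip_left_back 0.58 [293.5, 170.6, 12.2, 7.8] 95 [0.593 0.097 0.256] [0.591 0.086 0.184] [0.5
[... 1193 characters left out ...]
 [ 0.529 -0.024  0.079] [0.645 0.071 0.187]
dish 0.19 [248.6, 113.6, 178.8, 210.6] 22462 [0.542 0.034 0.147] [ 0.403 -1.241 -0.403] [1.479 0.119 0.288]
specimen 0.42 [409.5, 235.9, 12.4, 15.4] 140 [ 0.484 -0.184  0.018] [ 0.471 -0.206  0.002] [ 0.502 -0.172  0.023]
weight 0.76 [235.7, 271.1, 14.6, 25.7] 330 [0.641 0.206 0.032] [ 0.632  0.187 -0.002] [0.699 0.218 0.056]
bottle 0.78 [278.8, 280.7, 32.7, 57.2] 1230 [0.494 0.191 0.068] [ 0.479  0.12  -0.004] [0.587 0.209 0.117]
bottle 0.33 [250.8, 147.8, 64.1, 115.3] 4392 [0.636 0.088 0.197] [ 0.559 -0.34  -0.175] [1.465 0.119 0.279]
chamber_top 0.7 [251.4, 112.8, 178.2, 214.8] 22097 [0.54  0.036 0.149] [ 0.403 -0.425 -0.176] [1.467 0.119 0.288]
```

Run:
```python
import numpy as np,cv2
from h import pts
ims=[]
for c,(x,y) in(("top",(210,70)),("side",(210,90))):
    s=dict(np.load(f"{c}0.npz")); i=s["image"][y:y+240,x:x+240,::-1]; ims.append(cv2.resize(i,(400,400),interpolation=cv2.INTER_CUBIC) if 0 else cv2.resize(i,(400,400)))
    p=pts(s,np.ones((400,640),bool))
    for lo,hi in((.276,.296),(.055,.066)):
        k=(p[:,2]>lo)&(p[:,2]<hi)&(p[:,0]>.35)&(p[:,0]<.9)&(abs(p[:,1])<.2)
        r=cv2.minAreaRect(p[k,:2].astype(np.float32)); print(c,lo,k.sum(),r,cv2.boxPoints(r).round(3).tolist(), np.median(p[k,2]))
cv2.imwrite("pics/v1.png",np.hstack(ims))
```

```text
top 0.276 7921 ((0.6319631934165955, -0.0039849430322647095), (0.23207999765872955, 0.2581542730331421), 11.250106811523438) [[0.49300000071525574, 0.10000000149011612], [0.5429999828338623, -0.15299999713897705], [0.7710000276565552, -0.1080000028014183], [0.7210000157356262, 0.14499999582767487]] 0.28387332465691995
top 0.055 2560 ((0.4983605742454529, 0.04885123670101166), (0.3767727017402649, 0.19901183247566223), 71.97409057617188) [[0.3449999988079071, -0.0989999994635582], [0.5350000262260437, -0.16099999845027924], [0.6510000228881836, 0.19699999690055847], [0.4620000123977661, 0.2590000033378601]] 0.06136919927062601
side 0.276 4957 ((0.6325569152832031, -0.007555216550827026), (0.21297499537467957, 0.2564305365085602), 4.224298477172852) [[0.5170000195503235, 0.1120000034570694], [0.5360000133514404, -0.14300000667572021], [0.7480000257492065, -0.12800000607967377], [0.7289999723434448, 0.12800000607967377]] 0.2833139879361923
side 0.055 3848 ((0.569295346736908, 0.04329600930213928), (0.3283560872077942, 0.3225574195384979), 3.616469621658325) [[0.39500001072883606, 0.1940000057220459], [0.41600000858306885, -0.12800000607967377], [0.7429999709129333, -0.10700000077486038], [0.7229999899864197, 0.2150000035762787]] 0.0610801176242553
```

View pics/v1.png

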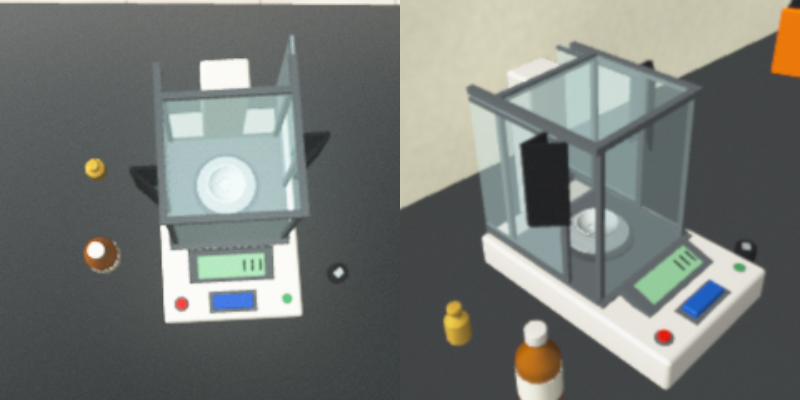

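Run:
```python
import numpy as np,cv2
from h import pts
P={};C={}
for c in("top","side"):
    s=dict(np.load(f"{c}0.npz")); m=s["range_z"]>0
    P[c]=pts(s,m);C[c]=s["image"][m].astype(int)
    p=P[c];k=(abs(p[:,2]-.061)<.006)&(p[:,0]>.35)&(p[:,0]<.51)&(abs(p[:,1])<.16)&(C[c].min(1)>150)
    r=cv2.minAreaRect(p[k,:2].astype(np.float32)); print(c,k.sum(),r[1:],cv2.boxPoints(r).round(3).tolist())
    q=p[k]
    # front edge line: min x per y bin
    b=np.arange(-.1,.08,.005); e=np.array([(y+.0025,np.percentile(q[(q[:,1]>y)&(q[:,1]<y+.005),0],2)) for y in b if ((q[:,1]>y)&(q[:,1]<y+.005)).sum()>5])
    f=np.polyfit(e[:,0],e[:,1],1);print(" front edge slope",f, "resid",np.std(np.polyval(f,e[:,0])-e[:,1]))
    k=(abs(p[:,2]-.284)<.007)&(p[:,0]>.45)&(p[:,0]<.6)&(abs(p[:,1])<.08);q=p[k]
    e=np.array([(y+.0025,np.percentile(q[(q[:,1]>y)&(q[:,1]<y+.005),0],2)) for y in b if ((q[:,1]>y)&(q[:,1]<y+.005)).sum()>5])
    f=np.polyfit(e[:,0],e[:,1],1);print(" rail slope",f,"resid",np.std(np.polyval(f,e[:,0])-e[:,1]))
    col=C[c]; blue=(col[:,2]>col[:,0]+80)&(col[:,2]>120)&(p[:,0]<.5)&(p[:,2]<.09)&(p[:,2]>.06)
    r=cv2.minAreaRect(p[blue,:2].astype(np.float32)); print(" tare",blue.sum(),r,p[blue].mean(0).round(4))
```

```text
top 1968 ((0.10407114028930664, 0.21071620285511017), 1.0896351337432861) [[0.4050000011920929, 0.08699999749660492], [0.4090000092983246, -0.12399999797344208], [0.5130000114440918, -0.12200000137090683], [0.5090000033378601, 0.08900000154972076]]
 front edge slope [-0.06515421  0.41079227] resid 0.0008475843313107139
 rail slope [-0.06653298  0.52699225] resid 0.0005777407205597099
 tare 212 ((0.43797412514686584, -0.020906008780002594), (0.022730529308319092, 0.05863792449235916), 1.7264890670776367) [ 0.4384 -0.0206  0.0705]
side 2285 ((0.10734525322914124, 0.21072165668010712), 3.6003377437591553) [[0.4020000100135803, 0.0820000022649765], [0.41600000858306885, -0.12800000607967377], [0.5230000019073486, -0.12099999934434891], [0.5099999904632568, 0.08900000154972076]]
 front edge slope [-0.0681367   0.40979193] resid 0.0004570681883974273
 rail slope [-0.0683693   0.52625626] resid 0.0002568247958115983
 tare 258 ((0.43696221709251404, -0.02089470438659191), (0.021908096969127655, 0.060578133910894394), 2.871354818344116) [ 0.4364 -0.0175  0.0704]
```

```bash
cat >> h.py <<'E'
from scipy.spatial.transform import Rotation as Ro
O=np.array([.574,-.0103,0]); YAW=.067; RB=Ro.from_euler("z",YAW).as_matrix()
def tob(p): return (np.asarray(p)-O)@RB
def plan(b=None):
    s=manip.state(); R=Ro.from_euler("xyz",s["orientation"]).as_matrix()
    print("t",s["clock"],"tcp_b mm",(tob(s["position"])*1e3).round(1),"F",s["wrist_force"].round(1),"w",round(s["width"],3),"q",s["q"].round(2))
    print("tool axes in balance (cols)\n",(RB.T@R).round(3))
    if b is not None: print("to go in tool units", (R.T@RB@(np.array(b)/1e3-tob(s["position"]))/.05).round(3))
E
python3 - <<'E'
from h import *
plan([90,-112,340])
s=manip.snapshot("wrist"); print(s["T_tool_cam"].round(3).tolist())
for c in("top","side"):
    s=dict(np.load(f"{c}0.npz")); m=s["range_z"]>0
    p=tob(pts(s,m)); col=s["image"][m].astype(int)
    for sg in(1,-1):
        k=(p[:,1]*sg>.098)&(p[:,1]*sg<.135)&(p[:,2]>.16)&(p[:,2]<.285)&(col.max(1)<70)
        q=p[k]
        if len(q)<5: continue
        print(c,sg,k.sum(),"x pct",np.percentile(q[:,0],[1,10,50,90,99]).round(3),"y",np.percentile(abs(q[:,1]),[1,50,99]).round(3),"z",np.percentile(q[:,2],[1,99]).round(3))
        for a in(.100,.110,.120):
            t=q[(abs(abs(q[:,1])-a)<.005)&(q[:,2]>.265)]
            if len(t)>2: print("   y",a,len(t),np.percentile(t[:,0],[0,5,50,95,100]).round(3))
E
```

```text
t 1.1 tcp_b mm [-377.9 -545.4  231.3] F [-0.   0.3  0.8] w 0.085 q [-1.31  0.05  1.61 -0.    1.48 -0.12]
tool axes in balance (cols)
 [[-0.     0.311 -0.951]
 [ 0.    -0.951 -0.311]
 [-1.    -0.    -0.   ]]
to go in tool units [ -2.174  -5.332 -11.588]
[[0.0, 0.276, -0.961, -0.143], [1.0, -0.0, 0.0, -0.001], [-0.0, -0.961, -0.276, -0.072], [0.0, 0.0, 0.0, 1.0]]
top 1 374 x pct [-0.34  -0.334  0.004  0.026  0.03 ] y [0.098 0.112 0.133] z [0.185 0.283]
   y 0.1 42 [-0.334 -0.332 -0.001  0.029  0.03 ]
   y 0.11 61 [-0.336 -0.334  0.006  0.029  0.03 ]
   y 0.12 62 [-0.339 -0.337  0.017  0.03   0.032]
top -1 187 x pct [0.029 0.037 0.057 0.06  0.063] y [0.098 0.113 0.128] z [0.184 0.28 ]
   y 0.1 26 [0.027 0.029 0.058 0.061 0.062]
   y 0.11 34 [0.034 0.036 0.047 0.061 0.062]
   y 0.12 31 [0.045 0.048 0.058 0.063 0.063]
side 1 1648 x pct [-0.453 -0.442  0.006  0.022  0.027] y [0.098 0.116 0.134] z [0.172 0.284]
   y 0.1 86 [-0.334 -0.332 -0.     0.027  0.03 ]
   y 0.11 154 [-0.442 -0.441 -0.328  0.026  0.028]
   y 0.12 164 [-0.444 -0.443 -0.334  0.024  0.029]
side -1 15 x pct [0.046 0.049 0.056 0.06  0.06 ] y [0.116 0.12  0.126] z [0.274 0.278]
   y 0.12 13 [0.046 0.047 0.055 0.06  0.06 ]
```

>>> {"name": "move_arm", "arguments": {
  "moves": [-0.4,0,0,-0.19,-0.4,0,0,-0.19,-0.4,0,0,-0.19,-0.4,0,0,-0.19,-0.4,0,0,-0.19,-0.2,0,0,-0.19,0,0,0,-0.19,0,0,0,-0.19],
  "hand": 1
}}

```text
clock: 1.95
position: [0.2333, -0.5793, 0.345]
orientation: [-2.921, 1.569, 1.809]
wrist_force: [0.2, 0.8, -0.4]
width: 0.0001
```

```bash
python3 -c "
from h import *
plan([90,-112,340])"
```

```text
t 1.95 tcp_b mm [-378.  -544.9  345. ] F [ 0.2  0.8 -0.4] w 0.0 q [-1.31  0.01  1.47  0.    1.66 -1.32]
tool axes in balance (cols)
 [[-0.     0.999 -0.05 ]
 [ 0.002 -0.05  -0.999]
 [-1.    -0.    -0.002]]
to go in tool units [ 0.111  8.918 -9.114]
```

>>> {"name": "move_arm", "arguments": {
  "moves": [0,0.3,-0.5,-0.064,0,0.6,-0.6,0,0,0.65,-0.65,0,0,0.65,-0.65,0,0,0.65,-0.65,0,0,0.65,-0.65,0,0,0.65,-0.65,0,0,0.65,-0.65,0]
}}

```text
clock: 2.75
position: [0.4605, -0.3091, 0.3454]
orientation: [0.514, 1.569, -0.997]
wrist_force: [0.9, -0.4, -0.2]
width: -0.0003
```

```bash
python3 -c "
from h import *
plan([90,-112,340])"
```

```text
t 2.75 tcp_b mm [-133.3 -290.6  345.4] F [ 0.9 -0.4 -0.2] w -0.0 q [-0.73 -0.16  1.63 -0.    1.67 -0.79]
tool axes in balance (cols)
 [[ 0.001  1.    -0.006]
 [-0.001 -0.006 -1.   ]
 [-1.     0.001  0.001]]
to go in tool units [ 0.106  4.442 -3.6  ]
```

>>> {"name": "move_arm", "arguments": {
  "moves": [0,0.7,-0.5,0,0,0.7,-0.55,0,0,0.7,-0.55,0,0,0.7,-0.55,0,0,0.7,-0.55,0,0,0.6,-0.5,0,0,0.4,-0.3,0,0,0.0,0,0]
}}

```text
clock: 3.55
position: [0.6846, -0.1054, 0.3455]
orientation: [0.92, 1.567, -0.582]
wrist_force: [-0.3, -0.6, -0.5]
width: 0.0001
```

```bash
python3 -c "
from h import *
plan([90,-112,225])"
```

```text
t 3.55 tcp_b mm [ 104.  -102.3  345.5] F [-0.3 -0.6 -0.5] w 0.0 q [-0.26  0.17  1.3  -0.    1.67 -0.33]
tool axes in balance (cols)
 [[ 0.003  1.     0.001]
 [-0.002  0.001 -1.   ]
 [-1.     0.003  0.002]]
to go in tool units [ 2.409 -0.288  0.187]
```

>>> {"name": "move_arm", "arguments": {
  "moves": [0,-0.1,0.2,0,0,-0.1,0,0,0.4,0,0,0,0.5,0,0,0,0.5,0,0,0,0.5,0,0,0,0.4,0,0,0,0.05,0,0,0]
}}

```text
clock: 4.35
position: [0.671, -0.1274, 0.2338]
orientation: [1.101, 1.554, -0.414]
wrist_force: [0.8, 5.4, 9.7]
width: -0.0001
```

Run:
```python
from h import *
plan([75,-112,225])
s=manip.snapshot("top"); a=cv2.resize(s["image"][70:270,230:430],(400,400))
s=manip.snapshot("wrist"); b=s["image"]
cv2.imwrite("pics/v2.png",np.hstack([a,cv2.resize(b,(400,250)) if 0 else cv2.copyMakeBorder(cv2.resize(b,(400,250)),0,150,0,0,0)])[...,::-1])
```

```text
t 4.35 tcp_b mm [  88.9 -123.3  233.8] F [0.8 5.4 9.7] w -0.0 q [-0.3   0.17  1.48 -0.    1.47 -0.35]
tool axes in balance (cols)
 [[ 0.015  1.    -0.011]
 [-0.008 -0.011 -1.   ]
 [-1.     0.015  0.008]]
to go in tool units [ 0.17  -0.284 -0.225]
```

View pics/v2.png

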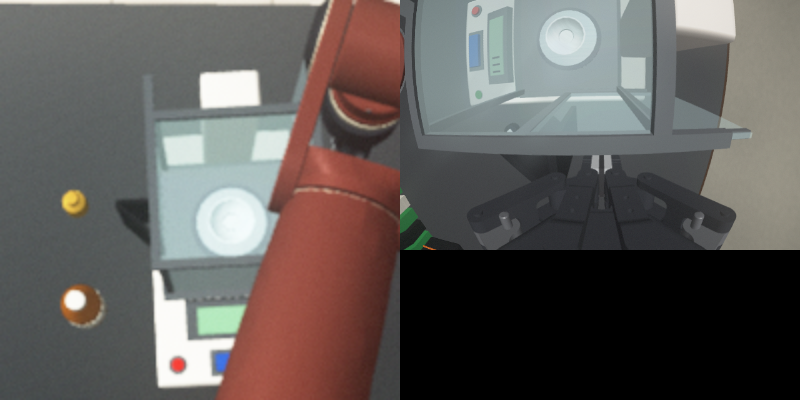

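>>> {"name": "move_arm", "arguments": {
  "moves": [0,0,0,0,0,0,0,0]
}}

```text
clock: 4.65
position: [0.6695, -0.1297, 0.2353]
orientation: [1.055, 1.552, -0.463]
wrist_force: [0.3, -0.2, 0.6]
width: 0.0001
```

Run:
```python
from h import *
plan([75,-112,225])
print(manip.state()["torque"])
s=manip.snapshot("side"); cv2.imwrite("pics/v3.png",cv2.resize(s["image"][60:360,180:480],(600,600))[...,::-1])
```

```text
t 4.65 tcp_b mm [  87.3 -125.5  235.3] F [ 0.3 -0.2  0.6] w 0.0 q [-0.3   0.17  1.48 -0.    1.47 -0.35]
tool axes in balance (cols)
 [[ 0.016  1.    -0.014]
 [-0.009 -0.014 -1.   ]
 [-1.     0.016  0.009]]
to go in tool units [ 0.2   -0.253 -0.269]
[0.08832461 0.01445746 0.01445218]
```

View pics/v3.png

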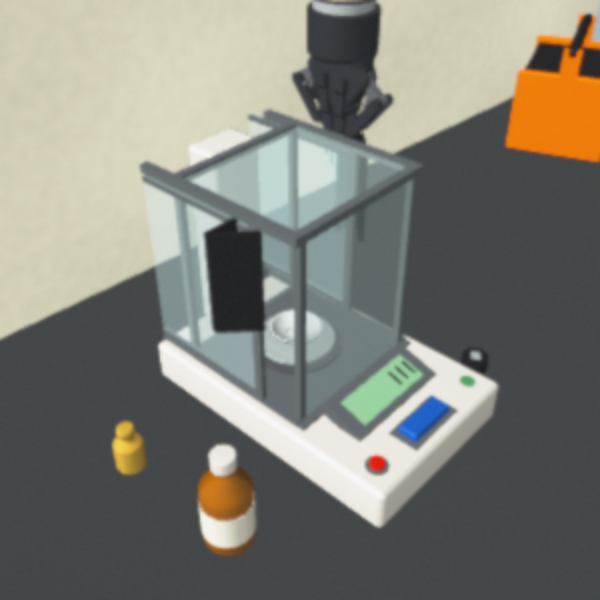

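>>> {"name": "move_arm", "arguments": {
  "moves": [0,0,-0.1,0,0,0,-0.1,0,0,0,-0.05,0,0,0,0,0]
}}

```text
clock: 5.1
position: [0.6685, -0.1174, 0.2353]
orientation: [1.0, 1.551, -0.518]
wrist_force: [0.3, -0.6, 0.4]
width: -0.0
```

```bash
python3 -c "
from h import *
plan([75,-112,230])"
```

```text
t 5.1 tcp_b mm [  87.1 -113.1  235.3] F [ 0.3 -0.6  0.4] w -0.0 q [-0.28  0.16  1.49 -0.    1.47 -0.33]
tool axes in balance (cols)
 [[ 0.016  1.    -0.015]
 [-0.011 -0.015 -1.   ]
 [-1.     0.016  0.011]]
to go in tool units [ 0.102 -0.244 -0.02 ]
```

>>> {"name": "move_arm", "arguments": {
  "moves": [0,-0.1,0,0,0,-0.15,0,0,0,-0.15,0,0,0,-0.15,0,0,0,-0.15,0,0,0,-0.15,0,0,0,-0.15,0,0,0,-0.1,0,0]
}}

```text
clock: 5.9
position: [0.6102, -0.121, 0.2355]
orientation: [1.022, 1.547, -0.496]
wrist_force: [2.9, -1.6, 1.4]
width: 0.0001
```

```bash
python3 -c "
from h import *
plan([2.5,-112,235])"
```

```text
t 5.9 tcp_b mm [  28.7 -112.8  235.5] F [ 2.9 -1.6  1.4] w 0.0 q [-0.31  0.03  1.63 -0.    1.46 -0.37]
tool axes in balance (cols)
 [[ 0.021  1.    -0.015]
 [-0.013 -0.014 -1.   ]
 [-1.     0.021  0.013]]
to go in tool units [-0.    -0.524 -0.009]
```

Contact is plausible (2.9 N against −x). Continue slowly towards the stop.

>>> {"name": "move_arm", "arguments": {
  "moves": [0,-0.1,0,0,0,-0.1,0,0,0,-0.1,0,0,0,-0.08,0,0,0,-0.06,0,0,0,-0.04,0,0]
}}

```text
clock: 6.5
position: [0.5886, -0.1218, 0.2392]
orientation: [1.214, 1.532, -0.304]
wrist_force: [2.9, 0.1, 2.1]
width: -0.0002
```

```bash
python3 -c "
from h import *
plan([2.5,-112,235])"
```

```text
t 6.5 tcp_b mm [   7.1 -112.3  239.2] F [2.9 0.1 2.1] w -0.0 q [-0.33 -0.03  1.69  0.    1.45 -0.38]
tool axes in balance (cols)
 [[ 0.036  0.999 -0.014]
 [-0.014 -0.014 -1.   ]
 [-0.999  0.036  0.013]]
to go in tool units [ 0.081 -0.094 -0.005]
```

>>> {"name": "move_arm", "arguments": {
  "moves": [0,-0.06,0,0,0,-0.06,0,0,0,-0.05,0,0]
}}

```text
clock: 6.8
position: [0.5859, -0.1217, 0.2411]
orientation: [1.316, 1.513, -0.201]
wrist_force: [18.3, -1.5, -6.3]
width: -0.0
```

```bash
python3 -c "
from h import *
plan([2.5,-112,235])"
```

```text
t 6.8 tcp_b mm [   4.4 -112.   241.1] F [18.3 -1.5 -6.3] w -0.0 q [-0.33 -0.05  1.7   0.01  1.43 -0.39]
tool axes in balance (cols)
 [[ 0.056  0.998 -0.014]
 [-0.015 -0.013 -1.   ]
 [-0.998  0.056  0.015]]
to go in tool units [ 0.121 -0.046 -0.001]
```

>>> {"name": "move_arm", "arguments": {
  "moves": [0,0.2,0,0,0,0.3,0,0,0,0.1,0,0,-0.4,0,0,0,-0.5,0,0,0,-0.5,0,0,0,-0.3,0,0,0,0,0,0,0]
}}

```text
clock: 7.6
position: [0.6064, -0.117, 0.3204]
orientation: [1.39, 1.541, -0.126]
wrist_force: [-0.4, -0.2, 0.1]
width: -0.0001
```

Run:
```python
from h import *
plan([65,113,340])
s=manip.snapshot("side"); cv2.imwrite("pics/v4.png",cv2.resize(s["image"][60:360,180:480],(600,600))[...,::-1])
```

```text
t 7.6 tcp_b mm [  25.2 -108.7  320.4] F [-0.4 -0.2  0.1] w -0.0 q [-0.31 -0.02  1.54  0.01  1.59 -0.37]
tool axes in balance (cols)
 [[ 0.029  0.999 -0.013]
 [-0.006 -0.013 -1.   ]
 [-1.     0.029  0.005]]
to go in tool units [-0.393  0.752 -4.441]
```

View pics/v4.png

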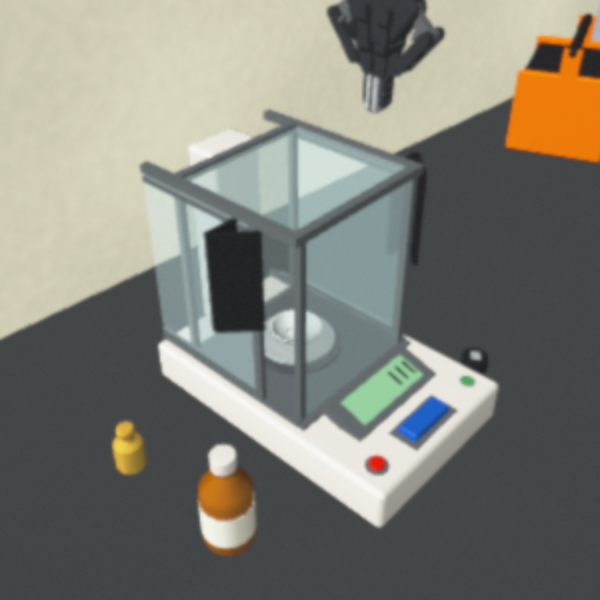

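>>> {"name": "move_arm", "arguments": {
  "moves": [-0.2,0.15,-0.3,0,-0.2,0.2,-0.6,0,0,0.2,-0.7,0,0,0.1,-0.7,0,0,0.05,-0.7,0,0,0,-0.6,0,0,0,-0.4,0,0,0,-0.1,0]
}}

```text
clock: 8.45
position: [0.628, 0.1043, 0.3303]
orientation: [1.71, 1.561, 0.193]
wrist_force: [-0.9, 0.2, -0.3]
width: -0.0002
```

```bash
python3 -c "
from h import *
plan([65,113,235])"
```

```text
t 8.45 tcp_b mm [ 61.5 110.7 330.3] F [-0.9  0.2 -0.3] w -0.0 q [ 0.05  0.03  1.47  0.    1.63 -0.01]
tool axes in balance (cols)
 [[ 0.01   1.    -0.013]
 [ 0.001 -0.013 -1.   ]
 [-1.     0.01  -0.001]]
to go in tool units [ 1.907  0.05  -0.045]
```

>>> {"name": "move_arm", "arguments": {
  "moves": [0.15,0.1,-0.05,0,0.3,0,0,0,0.3,0,0,0,0.3,0,0,0,0.3,0,0,0,0.3,0,0,0,0.2,0,0,0,0,0,0,0]
}}

```text
clock: 9.25
position: [0.6324, 0.1045, 0.2244]
orientation: [1.728, 1.569, 0.207]
wrist_force: [0.6, -0.9, 0.4]
width: 0.0002
```

```bash
python3 -c "
from h import *
plan([43,112,235])"
```

```text
t 9.25 tcp_b mm [ 66.  110.6 224.4] F [ 0.6 -0.9  0.4] w 0.0 q [ 0.05  0.09  1.58  0.    1.46 -0.  ]
tool axes in balance (cols)
 [[ 0.002  1.    -0.017]
 [ 0.    -0.017 -1.   ]
 [-1.     0.002 -0.   ]]
to go in tool units [-0.212 -0.459 -0.02 ]
```

>>> {"name": "move_arm", "arguments": {
  "moves": [-0.1,-0.1,0,0,0,-0.15,-0.02,0,0,-0.15,0,0,0,-0.15,0,0,0,-0.15,0,0,0,-0.12,0,0,0,-0.1,0,0]
}}

```text
clock: 9.95
position: [0.5856, 0.1031, 0.2352]
orientation: [1.565, 1.557, 0.044]
wrist_force: [0.7, 0.3, -0.2]
width: -0.0001
```

```bash
python3 -c "
from h import *
plan([2.5,112,235])"
```

```text
t 9.95 tcp_b mm [ 19.1 112.4 235.2] F [ 0.7  0.3 -0.2] w -0.0 q [ 0.05 -0.03  1.69 -0.    1.47 -0.  ]
tool axes in balance (cols)
 [[ 0.013  1.    -0.017]
 [-0.    -0.017 -1.   ]
 [-1.     0.013  0.   ]]
to go in tool units [-0.    -0.333  0.013]
```

>>> {"name": "move_arm", "arguments": {
  "moves": [0,-0.1,0,0,0,-0.1,0,0,0,-0.08,0,0,0,-0.06,0,0,0,-0.05,0,0]
}}

```text
clock: 10.45
position: [0.5703, 0.1023, 0.2406]
orientation: [1.584, 1.537, 0.062]
wrist_force: [5.3, 0.1, 2.0]
width: -0.0
```

```bash
python3 -c "
from h import *
plan([2.5,112,235])"
```

```text
t 10.45 tcp_b mm [  3.9 112.6 240.6] F [5.3 0.1 2. ] w -0.0 q [ 0.05 -0.08  1.73  0.    1.46 -0.  ]
tool axes in balance (cols)
 [[ 0.034  0.999 -0.017]
 [-0.    -0.017 -1.   ]
 [-0.999  0.034 -0.   ]]
to go in tool units [ 0.11  -0.031  0.013]
```

>>> {"name": "move_arm", "arguments": {
  "moves": [0,-0.06,0,0,0,-0.06,0,0]
}}

```text
clock: 10.65
position: [0.5704, 0.1023, 0.2411]
orientation: [1.594, 1.517, 0.073]
wrist_force: [20.8, 1.9, -5.2]
width: 0.0001
```

```bash
python3 -c "
from h import *
plan([2.5,112,235])"
```

```text
t 10.65 tcp_b mm [  4.  112.6 241.1] F [20.8  1.9 -5.2] w 0.0 q [ 0.05 -0.1   1.74  0.    1.44 -0.  ]
tool axes in balance (cols)
 [[ 0.054  0.998 -0.018]
 [ 0.    -0.018 -1.   ]
 [-0.999  0.054 -0.001]]
to go in tool units [ 0.12  -0.036  0.013]
```

>>> {"name": "move_arm", "arguments": {
  "moves": [0,0.2,0,0,0,0.3,0,0,0,0.1,0,0,-0.4,0,0,0,-0.6,0,0,0,-0.6,0,0,0,-0.4,0,0,0,0,0,0,0]
}}

```text
clock: 11.45
position: [0.5895, 0.1034, 0.3354]
orientation: [1.635, 1.547, 0.114]
wrist_force: [0.5, -0.1, 0.6]
width: -0.0001
```

Run:
```python
from h import *
plan([-137,0,340])
for c in("top","side"):
    s=manip.snapshot(c); m=s["range_z"]>0
    p=tob(pts(s,m)); col=s["image"][m].astype(int)
    for sg in(1,-1):
        k=(p[:,1]*sg>.100)&(p[:,1]*sg<.13)&(p[:,2]>.168)&(p[:,2]<.282)&(col.max(1)<70)&(abs(p[:,0])<.1)
        q=p[k]
        if len(q)>5: print(c,sg,len(q),np.percentile(q[:,0],[1,50,95,99,100]).round(3))
```

```text
t 11.45 tcp_b mm [ 23.1 112.4 335.4] F [ 0.5 -0.1  0.6] w -0.0 q [ 0.05 -0.07  1.56  0.    1.62 -0.  ]
tool axes in balance (cols)
 [[ 0.024  1.    -0.017]
 [ 0.001 -0.017 -1.   ]
 [-1.     0.024 -0.002]]
to go in tool units [-0.17  -3.159  2.304]
top 1 125 [-0.037 -0.017 -0.014 -0.013 -0.013]
top -1 136 [-0.042 -0.017 -0.013 -0.012 -0.012]
side 1 1108 [-0.043 -0.029 -0.017 -0.015 -0.013]
side -1 66 [-0.042 -0.035 -0.014 -0.012 -0.011]
```

>>> {"name": "move_arm", "arguments": {
  "moves": [-0.1,-0.3,0.2,0,0,-0.5,0.35,0,0,-0.5,0.4,0,0,-0.5,0.4,0,0,-0.5,0.35,0,0,-0.45,0.3,0,0,-0.3,0.2,0,0,0,0,0]
}}

```text
clock: 12.35
position: [0.4291, -0.0167, 0.3131]
orientation: [-1.929, 1.552, 2.834]
wrist_force: [-0.2, 0.7, 0.5]
width: 0.0002
```

```bash
python3 -c "
from h import *
plan([-137,0,100])"
```

```text
t 12.35 tcp_b mm [-145.     3.3  313.1] F [-0.2  0.7  0.5] w 0.0 q [-0.21 -0.46  1.92  0.    1.7  -0.26]
tool axes in balance (cols)
 [[-0.017  1.    -0.016]
 [ 0.007 -0.016 -1.   ]
 [-1.    -0.017 -0.006]]
to go in tool units [4.258 0.235 0.092]
```

>>> {"name": "move_arm", "arguments": {
  "moves": [0.3,0.08,0.03,0,0.6,0.08,0.03,0,0.6,0.08,0.03,0,0.6,0,0,0,0.6,0,0,0,0.6,0,0,0,0.3,0,0,0,0,0,0,0]
}}

```text
clock: 13.15
position: [0.435, -0.0141, 0.1095]
orientation: [-1.942, 1.533, 2.826]
wrist_force: [-0.1, -0.9, -0.1]
width: 0.0001
```

```bash
python3 -c "
from h import *
plan([-137,0,72])"
```

```text
t 13.15 tcp_b mm [-138.9    5.6  109.5] F [-0.1 -0.9 -0.1] w 0.0 q [-0.21 -0.29  2.14  0.    1.33 -0.26]
tool axes in balance (cols)
 [[-0.035  0.999 -0.011]
 [ 0.014 -0.011 -1.   ]
 [-0.999 -0.035 -0.014]]
to go in tool units [0.748 0.065 0.121]
```

>>> {"name": "move_arm", "arguments": {
  "moves": [0.15,0.03,0.05,0,0.2,0.03,0.05,0,0.1,0,0,0,0.05,0,0,0,0,0,0,0]
}}

```text
clock: 13.65
position: [0.4388, -0.0183, 0.0821]
orientation: [-1.948, 1.533, 2.822]
wrist_force: [0.6, -0.5, 0.1]
width: -0.0
```

Run:
```python
from h import *
plan([-137,0,67])
s=manip.snapshot("side"); cv2.imwrite("pics/v5.png",cv2.resize(s["image"][100:350,240:490],(600,600))[...,::-1])
```

```text
t 13.65 tcp_b mm [-135.4    1.1   82.1] F [ 0.6 -0.5  0.1] w -0.0 q [-0.21 -0.24  2.15  0.    1.27 -0.27]
tool axes in balance (cols)
 [[-0.035  0.999 -0.01 ]
 [ 0.014 -0.009 -1.   ]
 [-0.999 -0.035 -0.014]]
to go in tool units [ 0.303 -0.02   0.027]
```

View pics/v5.png

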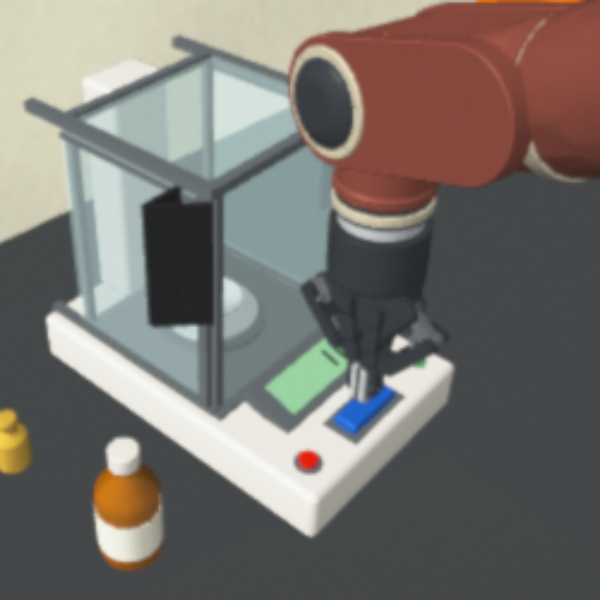

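Finger tips stand just above the blue bar (tips about pixel 365,395; red key at 308,460 clear), and the left door is shut. Now press.

>>> {"name": "move_arm", "arguments": {
  "moves": [0.1,0,0,0,0.08,0,0,0,0.06,0,0,0,0.06,0,0,0]
}}

```text
clock: 14.1
position: [0.4401, -0.0185, 0.0688]
orientation: [-1.964, 1.538, 2.805]
wrist_force: [-0.6, 0.4, 3.6]
width: -0.0001
```

>>> {"name": "move_arm", "arguments": {
  "moves": [0.06,0,0,0,0.06,0,0,0]
}}

```text
clock: 14.3
position: [0.4405, -0.0186, 0.0664]
orientation: [-1.948, 1.536, 2.822]
wrist_force: [-13.5, 2.6, 30.6]
width: 0.0003
```

>>> {"name": "move_arm", "arguments": {
  "moves": [-0.2,0,0,0,-0.3,0,0,0,-0.4,0,0,0,-0.4,0,0,0,-0.3,0,0,0,0,0,0,0]
}}

```text
clock: 14.9
position: [0.4436, -0.0194, 0.1494]
orientation: [-1.954, 1.537, 2.816]
wrist_force: [-0.6, -0.2, -0.2]
width: -0.0001
```

Run:
```python
from h import *
plan()
for c in("side","top"):
    s=manip.snapshot(c); m=s["range_z"]>0
    w=pts(s,m); p=tob(w); col=s["image"][m].astype(int)
    b=(col[:,2]>col[:,0]+80)&(col[:,2]>120)&(abs(p[:,0]+.137)<.02)&(abs(p[:,1])<.035)&(p[:,2]>.055)&(p[:,2]<.08)
    if b.sum()>5: print(c,"tare z",b.sum(),np.median(p[b,2]).round(4))
    for sg in(1,-1):
        q=p[(p[:,1]*sg>.100)&(p[:,1]*sg<.13)&(p[:,2]>.168)&(p[:,2]<.282)&(col.max(1)<70)&(abs(p[:,0])<.1)]
        if len(q)>5: print(c,"grip",sg,len(q),np.percentile(q[:,0],[95,99]).round(3))
    for n in("dish","weight","bottle","specimen"):
        d=manip.cut_out(c,n)
        if d: print(n,round(d[0]["score"],2),d[0]["extent"],np.median(pts(s,d[0]["region"]),0).round(3))
    if c=="side": cv2.imwrite("pics/v6.png",cv2.resize(s["image"][100:350,240:490],(600,600))[...,::-1])
```

```text
t 14.9 tcp_b mm [-130.7   -0.4  149.4] F [-0.6 -0.2 -0.2] w -0.0 q [-0.21 -0.31  2.08  0.    1.4  -0.27]
tool axes in balance (cols)
 [[-0.031  0.999 -0.009]
 [ 0.013 -0.009 -1.   ]
 [-0.999 -0.031 -0.013]]
side tare z 268 0.0705
side grip 1 1115 [-0.017 -0.015]
weight 0.87 [238.0, 275.3, 13.0, 24.4] [0.641 0.206 0.033]
bottle 0.78 [277.3, 280.5, 34.1, 56.4] [0.494 0.191 0.07 ]
specimen 0.49 [409.2, 235.1, 14.2, 12.0] [ 0.485 -0.184  0.018]
top grip 1 174 [-0.013 -0.013]
top grip -1 139 [-0.013 -0.012]
weight 0.66 [265.3, 164.3, 7.8, 10.7] [0.643 0.2   0.037]
bottle 0.78 [257.0, 213.7, 27.1, 21.9] [0.501 0.178 0.08 ]
specimen 0.47 [405.7, 227.0, 13.5, 13.7] [ 0.486 -0.185  0.019]
```

View pics/v6.png

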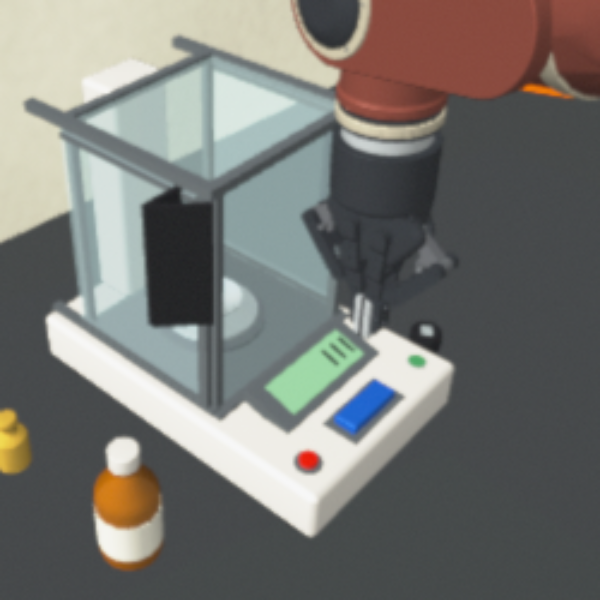

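```bash
python3 -c "
from h import *
print(manip.hand_in())"
```

```text
the job is handed in; nothing more can be done
None
```

I shut both side doors with the closed fingertips from behind the grips, right door first, then the left. Only after that did I press the blue tare key fully down and release it. I handed the job in at about 15 s, and no verdict was reported.

- **Doors:** both grip rear faces measure x ≈ -12 to -13 mm in the top view after the job, which is the shut position. I pushed each door until it met its stop, at about 18 to 21 N.
- **Tare key:** the TCP reached z 66 mm, against a key top of 72 mm when up. The force was 3.6 N just before the end of the stroke and about 33 N at the stop, higher than I intended but below the 40 N limit. The key is back up: it measures 70.5 mm, the same as at the start.
- **Other things:** the bottle, weight and specimen are within about 2 mm of where they were. The fingers stayed about 80 mm to the side of the red power key, and it looks untouched. The hand is clear of everything, with wrist force near 0.

**Less certain:**
- The network did not find the dish in the final pictures. By eye it stands unchanged on the pan.
- I read a brief 10 N while coming down beside the right grip. It was gone 0.3 s later, so I took it as a motion transient rather than contact.

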